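Swing the long rest arm out until it snaps into its end position

ROBOT

A 6-joint arm with a two-finger parallel gripper is mounted at the origin on a cart in front of the work surface, level with it; the furniture and walls round the work are solid. World frame = base frame: x ahead of the robot, y to its left, z up, the work surface at z = 0. Lengths are in mm, angles in rad, forces in N, time in s.
With the tool pointing down it reaches from about 325 to 925 mm from the base axis. Payload 3.1 kg.
Tool frame: the origin (TCP) lies midway between the tips of the shut fingers; the grasp point (between the pads) lies 19 mm behind it; z points along the fingers, y is the line along which they close (so a half turn about z gives the same grasp; the last joint's range is limited). The gripper opens to 85 mm and grips with 20 to 120 N. Pads are 22 mm wide; open, the fingers measure 114 mm over their backs; the gripper's body (76 mm by 85 mm) begins 54 mm behind the grasp point. The pads swing forward as they close: fully open they stand 13 mm farther back than shut.
Start: joints at [-1.338, 0.217, 1.613, -0, 1.311, -0.112], TCP at [211.277, -588.219, 231.3] pointing down, gripper open.
Joint ranges: [-2.75, 2.75], [-0.78, 2.1], [0.31, 2.55], [-1.13, 4.27], [0.13, 2.63], [-2.58, 2.58]. Speed limits (rad/s): [2.79, 2.79, 3.14, 3.14, 3.14, 3.14].

INTERFACE

Orientations are given as a rotation vector (axis times angle).
In Python, from workcell import env, vision, job gives the robot as it stands.
- The arm moves only by the shell command python3 -m crank 'ROWS'. ROWS is JSON, a list of rows, each an object with "dp": the shift along the tool's x, y, z in m, a list of three; "angular": the turn, a rotation vector about the tool's x, y, z in degrees, a list of three; "gripper": the gripper's target within -1 to 1 (fully open at 1, half-way at 0, shut at -1). A call has 1 to 12 rows; each row shifts and turns the commanded pose from where the row before left it, along the tool's axes as they then stand; what a row does not reach is not made up. A row lasts 1/12 s, in which the tool goes at most 41.7 mm and 7.16 degrees, less where a joint would pass 70% of its speed; a pose out of reach is approached as far as the arm can. A call is refused whole if a number of a shift passes 0.0417 or a number of a turn 7.16, either way. A call with a gripper value outside its range is refused whole. The fingers move at their own pace and stop on an object; the grip force is fixed at half the most. Time passes only in rows, so rows that do not move let the fingers close. It gives the time, the measured TCP pose, the force, the opening and the grip force at its end, in the units of the state.
- env.get_state(): the state, without advancing time (a new reading comes with each control period).
- vision.camera(name): name is "scene" or "top" or "wrist"; returns the picture (384x512x3 uint8, red, green, blue); there is no depth.
- vision.camera_model(name): a dict with "vfov" (degrees; the focal length in pixels is half the picture's height over the tangent of half this angle, whatever the lens; pixels are square), "cx", "cy" (the principal point, pixels), "dist" ([k1, k2, p1, p2, k3] as OpenCV has them; the pictures are not rectified), "xyz" and "orientation" of the camera in the world; the wrist camera has in their place "tool_from_camera" (4x4, takes a point from camera to tool coordinates, whose origin is the TCP and whose axes are the flange's). Camera axes: x right, y up, looking along -z (the intrinsics and any distortion apply to the point x, -y, -z); pixel columns grow to the right and rows downward; lengths in mm; the calibration is good to about 2 mm. A picture is of the moment at which its call begins: read the wrist's pose just before it. camera_model takes no time and is no camera call.
- job.sign_off(): hands the job in; it is judged then, once.
The state is a dict: "clock": time; "joint_pos": joint angles; "qvel": joint speeds; "effort": joint torques, N m; "ee_pos": TCP position; "orientation": TCP orientation; "force": force on the tool from outside, world axes, zero at the start; "ft_torque": the same for the moment, N m; "gripper_width": finger opening in mm; "gripper_force": force on a finger pad.
Only numpy, scipy, OpenCV 4.12 (cv2) and the standard library are available. Lean on these libraries where they do the work, as an engineer would, in place of code of your own. Each camera call takes 0.05 s, during which the arm holds its last target. There are 200 camera calls.

TASK

Two small brackets with swinging rest arms are screwed to the bench behind the parts tray, one with a long arm and one with a short arm, both folded in. Make the long one ready to carry an opened phone screen: take the upright post at its end and swing the arm out toward the robot, until it stands square to its base plate, fully to its stop so that its over-centre spring snaps it into its end position, and let go. Leave the short arm folded in.

Things in the scene. Friction and masses are not known exactly. Their poses are not given: they have to be found in the camera images.
- long_arm (a joint): Angle of the long rest arm about its upright hinge, rad: 0 folded in over its base plate, 1.571 (a quarter turn, clockwise from above) against its stop. Starts at 0.15 to 0.35. An over-centre spring strut at the hinge resists (up to 1.5 N at the post) up to 1.12; beyond 1.3 it drives the arm by itself to the stop and holds it; let go short of 0.95, it springs back in. Level bar 16 mm wide, z = 32 to 44 mm; hub and strut to 56 mm.
- long_arm_post (a point): Point on the axis of the round upright black post at the free end of the long arm, 120 mm from the hinge axis. Post 14 mm in diameter, from the bar's top at z = 44 mm up to z = 80 mm; this point is at z = 64 mm and moves with the arm. Its -y axis points from the hinge to the post. The arm swings clear over the parts tray (28 mm high).
- long_arm_pivot (a point): Point on the hinge axis of the long arm at z = 64 mm (free air above the bolt). Fixed to the bracket (base 44 x 115 x 8 mm, screwed down): its -y axis is the arm's direction at angle 0, its -x axis the arm's direction when seated, roughly toward the robot. The bracket stands in one of two places behind the tray, the short arm's in the other.
- short_arm (a joint): Angle of the short rest arm, the bystander: same make and sense, but its post is only 75 mm from its hinge. Starts at 0.15 to 0.35 rad and is to stay folded in; it moves easily if knocked.

How it is judged:
By the outcome, as a careful person would: the job done as asked, in the order asked, and still so for the second after the job is handed in, with the robot touching nothing.
It also fails if it takes over 34 s, if anything falls off the work surface, if the arm or the gripper's body presses on something with over 40 N, if the wrist force passes 120 N, or if a joint passes its speed limit or range.

## Working session

There is one attempt and no reset: what is moved stays moved. The work goes in short steps, Python scripts to look and compute and a shell command to move; the robot and the scene stay as the last step left them, time stands still between calls to the robot, and variables do not carry over. Pictures are saved under pics/ and viewed, at most 10 in all, crops included, and the job is handed in when it is done.

```bash
ls; mkdir -p pics
cat > h.py <<'E'
import numpy as np, cv2
from scipy.spatial.transform import Rotation as R
from workcell import env, vision, job
def K(m,h=384):
    f=h/2/np.tan(np.radians(m["vfov"])/2)
    return np.array([[f,0,m["cx"]],[0,f,m["cy"]],[0,0,1.]])
def Rm(o):
    o=np.array(o,float)
    return o if o.shape==(3,3) else R.from_rotvec(o).as_matrix()
def cam(name,st=None):
    m=vision.camera_model(name)
    if "tool_from_camera" in m:
        st=st or env.get_state(); T=np.eye(4);T[:3,:3]=Rm(st["orientation"]);T[:3,3]=st["ee_pos"]
        W=T@np.array(m["tool_from_camera"]); return m,W[:3,:3],W[:3,3]
    return m,Rm(m["orientation"]),np.array(m["xyz"])
def ray(name,px,st=None):
    m,A,c=cam(name,st)
    p=cv2.undistortPoints(np.array([[px]],float),K(m),np.array(m["dist"],float))[0,0]
    return c,A@np.array([p[0],-p[1],-1])
def onplane(name,px,z,st=None):
    c,d=ray(name,px,st); return (c+d*(z-c[2])/d[2]).round(1)
def shot(name,fn):
    im=vision.camera(name); cv2.imwrite("pics/"+fn,im[:,:,::-1]); return im
E
python3 - <<'E'
from h import *
s=env.get_state();print(s["clock"],s["ee_pos"],s["orientation"],s["gripper_width"])
for n in("scene","top","wrist"):print(n,vision.camera_model(n))
a=shot("top","t0.png");b=shot("scene","s0.png")
E
```

```text
pics
0.0 [ 211.07462857 -587.4052489   229.97232008] [-3.09267016e+00 -5.38461328e-01  2.03795716e-04] 85.33645896775876
scene {'vfov': 45.423512293049086, 'cx': 262.0535973612219, 'cy': 188.2807835675944, 'dist': array([-0.17360143,  0.        ,  0.        ,  0.        ,  0.        ]), 'xyz': array([331.57965421, 645.77375763, 722.2220247 ]), 'orientation': array([ 0.20701502, -1.05181993, -2.50799859])}
top {'vfov': 56.41683164524457, 'cx': 255.24180956052882, 'cy': 184.4228634063368, 'dist': array([-0.0619856,  0.       ,  0.       ,  0.       ,  0.       ]), 'xyz': array([488.3039359 ,  38.01667747, 899.85234469]), 'orientation': array([ 0.13457083, -0.09036239, -1.55722365])}
wrist {'vfov': 66.74212700460477, 'cx': 256.16552961022614, 'cy': 186.6213980756935, 'dist': array([-0.00753186,  0.        ,  0.        ,  0.        ,  0.        ]), 'tool_from_camera': array([[-1.03819913e-03,  9.48854838e-01,  3.15710972e-01,
         8.18851959e+01],
       [ 9.99999399e-01,  1.09595309e-03, -5.39063236e-06,
         1.04097701e+00],
       [-3.51119341e-04,  3.15710776e-01, -9.48855406e-01,
        -1.42650369e+02],
       [ 0.00000000e+00,  0.00000000e+00,  0.00000000e+00,
         1.00000000e+00]])}
```

View pics/t0.png

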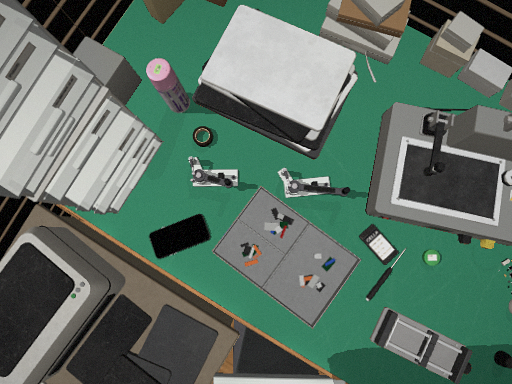

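View pics/s0.png

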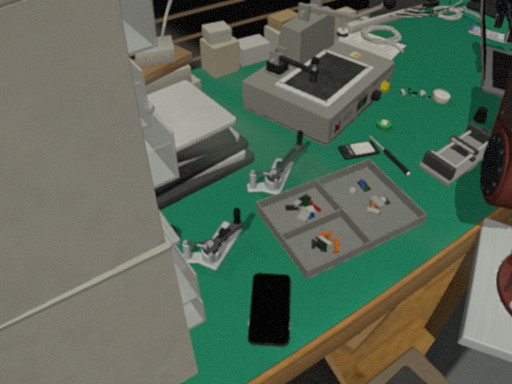

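The top view shows two brackets. The long arm has its hub near (290,183) and its post near (346,191). The short arm has its hub near (196,175) and its post near (231,183). The scene view shows the long post top near (300,135) and the short post near (237,213). I'll zoom in on both.

Run:
```python
import cv2
a=cv2.imread("pics/t0.png")[145:210,180:370];b=cv2.imread("pics/s0.png")[120:200,230:330]
a=cv2.resize(a,None,fx=4,fy=4,interpolation=cv2.INTER_CUBIC);b=cv2.resize(b,None,fx=4,fy=4,interpolation=cv2.INTER_CUBIC)
b=cv2.copyMakeBorder(b,0,0,0,a.shape[1]-b.shape[1],0)
cv2.imwrite("pics/c0.png",cv2.vconcat([a,b]))
```

```text
(no output)
```

View pics/c0.png

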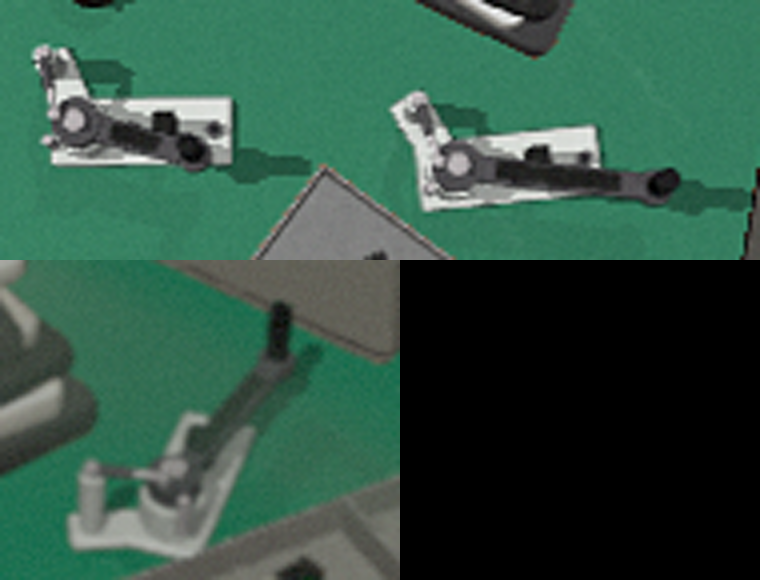

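The crop shows the long hinge bolt at top-camera pixel (294.3,185.8), the post top at (347,190) and the post foot at (344,191.5). The short hinge is at (198,175) and its post top at (228,182). In the scene view the post top is at (300,131.5) and its foot at (299,146). The base plate's lower edge runs from (286,197.5) to (331,193.8).

Run:
```python
from h import *
h=onplane("top",(294.3,185.8),56);p=onplane("top",(347.2,190),80);p2=onplane("scene",(300,131.5),80)
print("hinge",h,"scene",onplane("scene",(230+172/4,120+208/4),56),"post",p,"foot",onplane("top",(343.8,191.5),44),"post scene",p2,np.linalg.norm((p-h)[:2]))
e1,e2=onplane("top",(286.3,197.3),8),onplane("top",(331,193.8),8)
f1,f2=onplane("top",(306,177.8),8),onplane("top",(329,176.7),8)
print("edge",e1,e2,np.degrees(np.arctan2(*(e2-e1)[1::-1])),np.degrees(np.arctan2(*(f2-f1)[1::-1])),"arm",np.degrees(np.arctan2(*(p-h)[1::-1])))
print("short",onplane("top",(198,175),56),onplane("top",(228,182),80))
print("tray corners",[onplane("top",q,28) for q in((262,188),(358,260),(312,325),(214,250))])
print("box corner",onplane("top",(368,215),90),onplane("top",(376,160),90),onplane("top",(316,155),60), "phone",onplane("top",(160,240),10))
s=env.get_state();print(R.from_rotvec(s["orientation"]).as_matrix().round(3))
```

```text
hinge [607.6 -30.3  56. ] scene [605.  -23.3  56. ] post [ 595.4 -150.1   80. ] foot [ 596.4 -150.1   44. ] post scene [ 595.9 -151.5   80. ] 120.41959973359819
edge [585.1 -14.1   8. ] [ 594.9 -125.8    8. ] -84.98599321702568 -86.74357860396012 arm -95.81474995131235
short [631.8 200.7  56. ] [611.8 125.3  80. ]
tray corners [array([605.4,  46.7,  28. ]), array([ 433.8, -184.4,   28. ]), array([282.2, -73.9,  28. ]), array([453.4, 161. ,  28. ])]
box corner [ 537.7 -193.5   90. ] [ 664.4 -216.1   90. ] [681.9 -82.1  60. ] phone [474.9 299.4  10. ]
[[ 0.941  0.338 -0.001]
 [ 0.338 -0.941  0.002]
 [ 0.    -0.002 -1.   ]]
```

```bash
python3 -m crank '[{"dp":[0.015,-0.013,0],"angular":[0,0,0],"gripper":1},{"dp":[0.03,-0.0265,0],"angular":[0,0,0],"gripper":1},{"dp":[0.03,-0.0265,0],"angular":[0,0,0],"gripper":1},{"dp":[0.03,-0.0265,0],"angular":[0,0,0],"gripper":1},{"dp":[0.03,-0.0265,0],"angular":[0,0,0],"gripper":1},{"dp":[0.03,-0.0265,0],"angular":[0,0,0],"gripper":1},{"dp":[0.03,-0.0265,0],"angular":[0,0,0],"gripper":1},{"dp":[0.03,-0.0265,0],"angular":[0,0,0],"gripper":1},{"dp":[0.03,-0.0265,0],"angular":[0,0,0],"gripper":1},{"dp":[0.03,-0.0265,0],"angular":[0,0,0],"gripper":1},{"dp":[0.03,-0.0265,0],"angular":[0,0,0],"gripper":1},{"dp":[0.03,-0.0265,0],"angular":[0,0,0],"gripper":1}]'
```

```text
clock: 1.1
ee_pos: [433.2, -183.0, 231.0]
orientation: [-3.095, -0.539, 0.0]
force: [0.8, -1.1, 0.6]
gripper_width: 85.7
gripper_force: 0.0
```

```bash
python3 -m crank '[{"dp":[0,0,0],"angular":[0,0,-7.1],"gripper":1},{"dp":[0,0,0],"angular":[0,0,-7.1],"gripper":1},{"dp":[0,0,0],"angular":[0,0,-7.1],"gripper":1},{"dp":[0,0,0],"angular":[0,0,-7.1],"gripper":1},{"dp":[0,0,0],"angular":[0,0,-7.1],"gripper":1},{"dp":[0,0,0],"angular":[0,0,-7.1],"gripper":1},{"dp":[0,0,0],"angular":[0,0,-7.1],"gripper":1},{"dp":[0,0,0],"angular":[0,0,-7.1],"gripper":1},{"dp":[0,0,0],"angular":[0,0,-7.1],"gripper":1},{"dp":[0.011,0.038,0],"angular":[0,0,0],"gripper":1},{"dp":[0.011,0.038,0],"angular":[0,0,0],"gripper":1},{"dp":[0.011,0.038,0],"angular":[0,0,0],"gripper":1}]' && python3 -m crank '[{"dp":[0.011,0.034,0],"angular":[0,0,0],"gripper":1},{"dp":[0,0,0],"angular":[0,0,0],"gripper":1},{"dp":[0,0,0],"angular":[0,0,0],"gripper":1}]'
python3 - <<'E'
from h import *
s=env.get_state();print(s["ee_pos"],Rm(s["orientation"]).round(3)[:,0])
shot("wrist","w1.png")
m,A,c=cam("wrist",s)
for P in((595.6,-150.8,80),(607,-30,56)):
    q=A.T@(np.array(P)-c);print(cv2.projectPoints(np.array([[q[0],-q[1],-q[2]]]),np.zeros(3),np.zeros(3),K(m),m["dist"])[0].ravel())
E
```

```text
clock: 2.1
ee_pos: [550.6, -164.5, 230.7]
orientation: [-2.342, -2.093, 0.001]
force: [0.9, -0.0, 0.4]
gripper_width: 85.3
gripper_force: 0.0
clock: 2.35
ee_pos: [585.5, -156.9, 229.7]
orientation: [-2.337, -2.096, 0.002]
force: [-0.3, -0.2, -1.6]
gripper_width: 85.3
gripper_force: 0.0
[ 585.50642431 -156.93740691  229.717854  ] [0.109 0.994 0.001]
[264.61665317 164.58200897]
[263.17323222  38.20891572]
```

View pics/w1.png

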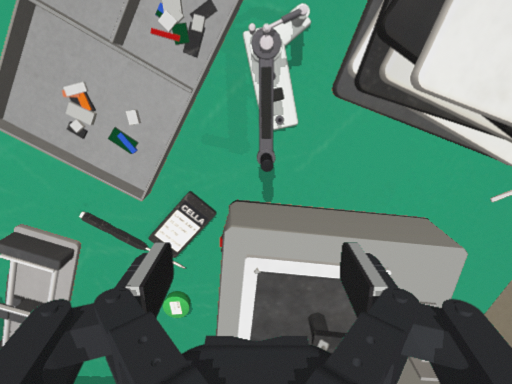

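The wrist view shows the post top at (266,160) and the hinge bolt at (267,43). The plate's right edge runs from (287,60) to (298,123), and the near top edge of the grey rework station runs from (236,203) to (430,219).

Run:
```python
from h import *
s=env.get_state();f=lambda p,z:onplane("wrist",p,z,s)
h,p=f((267,43),56),f((266,160),80);print(h,p,np.linalg.norm((p-h)[:2]),np.degrees(np.arctan2(*(p-h)[1::-1])))
e=f((298,123),8)-f((287,60),8);print("plate",np.degrees(np.arctan2(*e[1::-1])), f((267,128),8)[:2]-f((246,42),8)[:2])
# station corner height: wrist (236,203) vs top
c1,d1=ray("wrist",(234,203),s)
for q in((388,104),(368,216)): 
    c2,d2=ray("top",q);t=np.linalg.lstsq(np.c_[d1,-d2],c2-c1,rcond=None)[0];print(q,c1+t[0]*d1,c2+t[1]*d2)
print([f((234,203),z) for z in(60,90)],f((430,219),80))
print(s["ee_pos"])
```

```text
[609.3 -35.   56. ] [ 596.4 -146.5   80. ] 112.2437526101119 -96.599497911109
plate -83.88449643371463 [ 14.1 -98.5]
(388, 104) [615.51601915 -15.30805883 534.35356978] [619.24315747 -83.0530758  559.91696062]
(368, 216) [ 544.03221906 -229.95340128  -24.05131668] [ 542.15189178 -226.3999692   -25.17651225]
[array([ 554.8, -197.6,   60. ]), array([ 558.6, -186.1,   90. ])] [ 769.  -232.3   80. ]
[ 584.41741651 -157.2342674   230.01480417]
```

```bash
python3 -m crank '[{"dp":[0.0095,0.011,0],"angular":[0,0,0],"gripper":1},{"dp":[0,0,0.03],"angular":[0,0,0],"gripper":1},{"dp":[0,0,0.035],"angular":[0,0,0],"gripper":1},{"dp":[0,0,0.035],"angular":[0,0,0],"gripper":1},{"dp":[0,0,0.03],"angular":[0,0,0],"gripper":1},{"dp":[0,0,0.025],"angular":[0,0,0],"gripper":1},{"dp":[0,0,0.02],"angular":[0,0,0],"gripper":1},{"dp":[0,0,0],"angular":[0,0,0],"gripper":1},{"dp":[0,0,0],"angular":[0,0,0],"gripper":1}]'
python3 - <<'E'
from h import *
s=env.get_state();shot("wrist","w2.png");print(s["ee_pos"])
E
```

```text
clock: 3.15
ee_pos: [595.4, -149.0, 55.5]
orientation: [-2.34, -2.092, 0.002]
force: [0.2, 0.1, 0.7]
gripper_width: 85.6
gripper_force: 0.0
[ 595.40045905 -149.01385059   55.48809781]
```

View pics/w2.png

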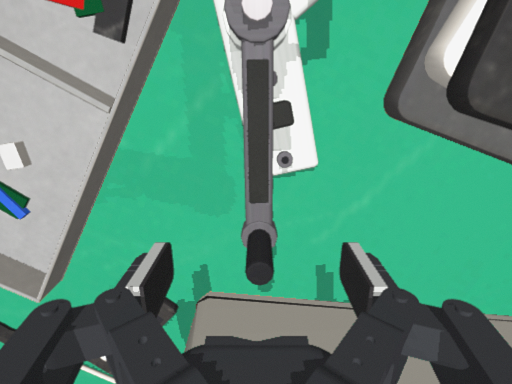

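The post stands midway between the pads, with its top at (260,271) and the hub at (258,8). The plate's right edge runs from (292,15) to (317,163). I'll work out the offsets.

Run:
```python
from h import *
s=env.get_state();f=lambda p,z:onplane("wrist",p,z,s)
h,p=f((257.5,8),56),f((260,271),80);print(h,p,f((259,232),44),np.linalg.norm((p-h)[:2]),np.degrees(np.arctan2(*(p-h)[1::-1])))
e=f((317,163),8)-f((292,15),8);print("plate",np.degrees(np.arctan2(*e[1::-1])))
print("tool offset",Rm(s["orientation"]).T@(p-s["ee_pos"]))
```

```text
[611.6 -36.4  56. ] [ 599.8 -152.1   80. ] [ 599.9 -149.8   44. ] 116.30017196891843 -95.82334136027553
plate -83.48557275081427
tool offset [ -2.17102404   2.96460154 -22.65347471]
```

```bash
python3 -m crank '[{"dp":[-0.002,0.003,0],"angular":[0,0,0],"gripper":-1},{"dp":[0,0,0],"angular":[0,0,0],"gripper":-1},{"dp":[0,0,0],"angular":[0,0,0],"gripper":-1},{"dp":[0,0,0],"angular":[0,0,0],"gripper":-1},{"dp":[0,0,0],"angular":[0,0,0],"gripper":-1},{"dp":[0,0,0],"angular":[0,0,0],"gripper":-1},{"dp":[0,0,0],"angular":[0,0,0],"gripper":-1},{"dp":[0,0,0],"angular":[0,0,0],"gripper":-1}]'
```

```text
clock: 3.87
ee_pos: [600.0, -151.8, 56.9]
orientation: [2.34, 2.095, 0.0]
force: [-1.0, -0.2, 3.0]
gripper_width: 11.8
gripper_force: 58.5
```

```bash
python3 -m crank '[{"dp":[0.0002,-0.0063,0],"angular":[0,0,3],"gripper":-1},{"dp":[0.0005,-0.0105,0],"angular":[0,0,5],"gripper":-1},{"dp":[0.0005,-0.0105,0],"angular":[0,0,5],"gripper":-1},{"dp":[0.0005,-0.0105,0],"angular":[0,0,5],"gripper":-1},{"dp":[0.0005,-0.0105,0],"angular":[0,0,5],"gripper":-1},{"dp":[0.0005,-0.0105,0],"angular":[0,0,5],"gripper":-1}]'
```

```text
clock: 4.37
ee_pos: [544.7, -133.7, 56.8]
orientation: [2.777, 1.46, -0.004]
force: [-2.8, -7.0, 3.3]
gripper_width: 11.8
gripper_force: 59.1
```

```bash
python3 -m crank '[{"dp":[0.0003,-0.0105,0],"angular":[0,0,5],"gripper":-1},{"dp":[0.0003,-0.0105,0],"angular":[0,0,5],"gripper":-1},{"dp":[0.0003,-0.0105,0],"angular":[0,0,5],"gripper":-1},{"dp":[0.0003,-0.0105,0],"angular":[0,0,5],"gripper":-1},{"dp":[0.0004,-0.0105,0],"angular":[0,0,5],"gripper":-1},{"dp":[0.0004,-0.0105,0],"angular":[0,0,5],"gripper":-1},{"dp":[0.0004,-0.0105,0],"angular":[0,0,5],"gripper":-1},{"dp":[0,0,0],"angular":[0,0,0],"gripper":-1}]'
python3 - <<'E'
from h import *
s=env.get_state();d=s["ee_pos"][:2]-np.array([611,-31.6]);print(s["ee_pos"],s["force"],np.linalg.norm(d),np.degrees(np.arctan2(d[1],d[0])),np.degrees(np.arctan2(*Rm(s["orientation"])[1::-1,0])))
E
```

```text
clock: 5.03
ee_pos: [496.3, -74.9, 56.7]
orientation: [3.091, 0.561, -0.012]
force: [-9.1, -4.8, 9.8]
gripper_width: 11.8
gripper_force: 59.9
[496.34297581 -74.93933763  56.70445088] [-9.10191618 -4.83938301  9.79195938] 122.57459517382985 -159.29385276200773 20.55798502432893
```

```bash
python3 -m crank '[{"dp":[0.0003,-0.0084,0],"angular":[0,0,4],"gripper":-1},{"dp":[0.0003,-0.0063,0],"angular":[0,0,3],"gripper":-1},{"dp":[0.0002,-0.0063,0],"angular":[0,0,3],"gripper":-1},{"dp":[0.0001,-0.0042,0],"angular":[0,0,2],"gripper":-1},{"dp":[0,0,0],"angular":[0,0,0],"gripper":-1},{"dp":[0,0,0],"angular":[0,0,0],"gripper":-1}]'
python3 - <<'E'
from h import *
s=env.get_state();d=s["ee_pos"][:2]-np.array([611,-31.6]);print(s["ee_pos"],s["force"],np.linalg.norm(d),np.degrees(np.arctan2(d[1],d[0])),np.degrees(np.arctan2(*Rm(s["orientation"])[1::-1,0])))
E
```

```text
clock: 5.53
ee_pos: [489.8, -50.7, 56.7]
orientation: [-3.132, -0.238, 0.015]
force: [-11.8, -2.4, 13.1]
gripper_width: 12.0
gripper_force: 60.3
[489.84209707 -50.65939398  56.66998439] [-11.76020835  -2.41544032  13.05918946] 122.64786154802611 -171.06004391353449 8.68942789165376
```

```bash
python3 -m crank '[{"dp":[0.0003,-0.0031,0],"angular":[0,0,1.5],"gripper":-1},{"dp":[0.0002,-0.0026,0],"angular":[0,0,1],"gripper":-1},{"dp":[0,0,0],"angular":[0,0,0],"gripper":-1},{"dp":[0,0,0],"angular":[0,0,0],"gripper":-1}]'
python3 - <<'E'
from h import *
s=env.get_state();d=s["ee_pos"][:2]-np.array([611,-31.6]);print(s["ee_pos"],s["force"],np.linalg.norm(d),np.degrees(np.arctan2(d[1],d[0])),np.degrees(np.arctan2(*Rm(s["orientation"])[1::-1,0])))
E
```

```text
clock: 5.87
ee_pos: [489.1, -45.2, 56.6]
orientation: [3.137, 0.169, -0.017]
force: [-12.2, -1.9, 15.1]
gripper_width: 11.9
gripper_force: 60.5
[489.05715888 -45.16220184  56.62060945] [-12.24596866  -1.93736005  15.08281744] 122.69470167042796 -173.65377593268744 6.171895365066899
```

```bash
python3 -m crank '[{"dp":[0,-0.002,0],"angular":[0,0,1],"gripper":-1},{"dp":[0,-0.002,0],"angular":[0,0,1],"gripper":-1},{"dp":[0,0,0],"angular":[0,0,0],"gripper":-1},{"dp":[0,0,0],"angular":[0,0,0],"gripper":-1}]'
python3 - <<'E'
from h import *
s=env.get_state();d=s["ee_pos"][:2]-np.array([611,-31.6]);print(s["ee_pos"],s["force"],np.linalg.norm(d),np.degrees(np.arctan2(d[1],d[0])),np.degrees(np.arctan2(*Rm(s["orientation"])[1::-1,0])))
E
```

```text
clock: 6.2
ee_pos: [489.1, -44.9, 56.7]
orientation: [3.131, 0.119, -0.016]
force: [-12.7, -13.3, 12.7]
gripper_width: 11.6
gripper_force: 60.4
[489.09032681 -44.92630874  56.68562543] [-12.7321162  -13.33775358  12.74593009] 122.63587941908123 -173.76159758377284 4.367154574213954
```

```bash
python3 -m crank '[{"dp":[0,0.001,0],"angular":[0,0,0],"gripper":0.3},{"dp":[0,0,0],"angular":[0,0,0],"gripper":0.3},{"dp":[0,0,0],"angular":[0,0,0],"gripper":0.3},{"dp":[0,0,0],"angular":[0,0,0],"gripper":0.3},{"dp":[0,0,0],"angular":[0,0,0],"gripper":0.3},{"dp":[0,0,0],"angular":[0,0,0],"gripper":0.3}]' && python3 -m crank '[{"dp":[0,0,-0.015],"angular":[0,0,0],"gripper":0.3},{"dp":[0,0,-0.03],"angular":[0,0,0],"gripper":0.3},{"dp":[0,0,-0.035],"angular":[0,0,0],"gripper":0.3},{"dp":[0,0,-0.035],"angular":[0,0,0],"gripper":0.3},{"dp":[0,0,-0.03],"angular":[0,0,0],"gripper":0.3},{"dp":[0,0,-0.015],"angular":[0,0,0],"gripper":0.3},{"dp":[0,0,0],"angular":[0,0,0],"gripper":0.3},{"dp":[0,0,0],"angular":[0,0,0],"gripper":0.3}]'
python3 - <<'E'
from h import *
s=env.get_state();w=shot("wrist","w3.png");t=shot("top","t3.png");c=shot("scene","s3.png");print(s["ee_pos"])
t=cv2.resize(t[140:240,180:370],None,fx=2.69,fy=2.69)[:, :512]
cv2.imwrite("pics/c3.png",cv2.vconcat([w[:330],t])[:,:,::-1])
E
```

```text
clock: 6.7
ee_pos: [493.1, -41.4, 56.2]
orientation: [-3.139, -0.115, 0.0]
force: [0.2, 0.5, 0.0]
gripper_width: 55.6
gripper_force: 0.0
clock: 7.37
ee_pos: [493.7, -41.7, 217.1]
orientation: [3.139, 0.114, 0.004]
force: [-0.4, 0.9, 0.1]
gripper_width: 55.6
gripper_force: 0.0
[493.72086976 -41.65867221 217.13508332]Traceback (most recent call last):
  File "<stdin>", line 4, in <module>
cv2.error: OpenCV(4.12.0) /io/opencv/modules/core/src/matrix_operations.cpp:109: error: (-215:Assertion failed) src[i].dims <= 2 && src[i].cols == src[0].cols && src[i].type() == src[0].type() in function 'vconcat'
```

View pics/s3.png

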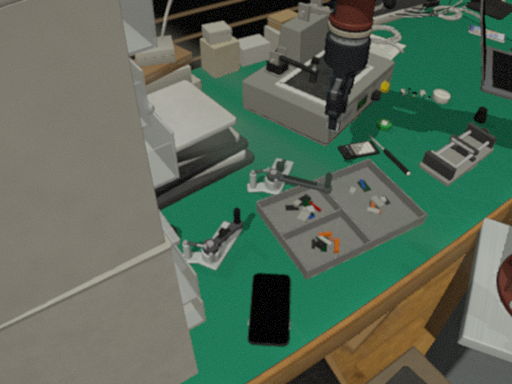

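The scene view shows the long arm swung out over the tray, with its post near (329,180). The short arm is unchanged, with its post at (237,213). I'll check the angle in the wrist view.

View pics/w3.png

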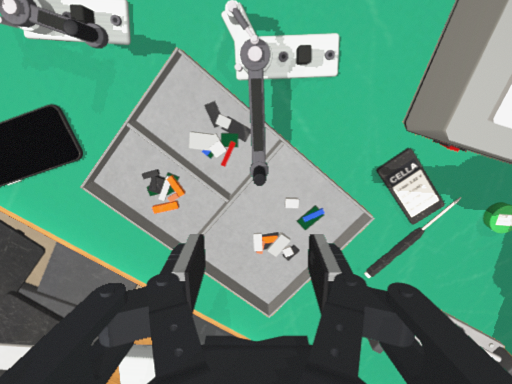

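The wrist view shows the arm from the hub at (255,54) to the post top at (259,174). The plate's lower edge runs from (237,79) to (338,75), so the two look square. The short arm, at top left, is still folded in.

Run:
```python
from h import *
s=env.get_state();f=lambda p,z:onplane("wrist",p,z,s)
a=f((259,174),80)-f((255,54),56);e=f((338,75),8)-f((237,79),8);g=lambda v:np.degrees(np.arctan2(v[1],v[0]))
print(g(e)-g(a), s["force"],s["qvel"].round(3)); print(job.sign_off())
```

```text
90.18909670723556 [-0.73697329  1.5901924  -1.25465391] [-0.001  0.007  0.004 -0.     0.001  0.   ]
the job is handed in; nothing more can be done
None
```

The long arm is swung out against its stop and let go, measured at about 90° to its base plate. The short arm is still folded in, and the job is handed in at about 7.5 s; the verdict was not shown.

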